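Lay out an incense sample set in its nests

ROBOT

A 6-joint arm with a two-finger parallel gripper is mounted at the origin on the work surface. World frame = base frame: x ahead of the robot, y to its left, z up, the work surface at z = 0. Lengths are in m, angles in rad, forces in N, time in s.
With the tool pointing down it reaches from about 0.3 to 0.775 m from the base axis. Payload 14.6 kg.
Tool frame: the origin (TCP) lies at the very end of the fingers, on their centre line; the grasp point (between the pads) lies 19 mm behind it; z points along the fingers, y is the line along which they close (so a half turn about z gives the same grasp; the last joint's range is limited). The gripper opens to 94 mm and grips with 3 to 60 N. Pads are 16 mm wide; open, the fingers measure 119 mm over their backs; the gripper's body (75 mm by 177 mm) begins 78 mm behind the grasp point.
Start: joints at [-0.067, 0.3, 1.521, -0, 1.321, -0.067], TCP at [0.55, -0, 0.205] pointing down, gripper open.
Joint ranges: [-3.03, 3.03], [-0.79, 2.21], [0.23, 2.52], [-1.04, 4.18], [0, 3.07], [-2.55, 2.55]. Speed limits (rad/s): [2.22, 2.22, 2.57, 3.14, 3.14, 3.14].

INTERFACE

Orientations are given as [roll, pitch, yaw] about the fixed x, y, z axes, in that order (R = Rz(yaw) Ry(pitch) Rx(roll)).
In Python, from station import ctrl, cams gives the robot as it stands. The module is installed in compiled form; this text tells all that it offers.
- The arm moves only by the tool arm_command, never from a script. Its argument "plan" is a list that holds one entry, the list of rows, each a list of 7 numbers: the shift along the tool's x, y, z in parts of the range, where 1.0 means 500 mm, then the turn, a rotation vector about the tool's x, y, z in shares of 2 pi rad (1.0 is 2 pi rad), then the closure, from -1 (fully open) to 1 (shut). A call has 1 to 12 rows; each row is the pose to reach, as a shift and turn from the pose commanded when the call began, along the tool's axes at that moment; what a row does not reach only later rows make up. A row lasts 1/10 s, in which the tool goes at most 50 mm and 8.59 degrees, less where a joint would pass 70% of its speed; a pose out of reach is approached as far as the arm can. No shift or turn number may pass 1 either way. A call with a gripper value outside its range is refused whole. The fingers move at their own pace and stop on an object; "squeeze" is the grip in N (left out, the last holds). Time passes only in rows, so rows that repeat a pose let the fingers close. It gives the time, the measured TCP pose, the force, the opening and the grip force at its end, in the units of the state.
- ctrl.get_obs(): the state, without advancing time (a new reading comes with each control period).
- cams.camera(name): name is "scene" or "side" or "wrist"; returns (picture, depth): 480x640x3 uint8, blue, green, red; 480x640 float32, m along the optical axis (not along the pixel's ray), 0 where there is no reading.
- cams.camera_info(name): a dict with "fx", "fy", "cx", "cy" (pixels), "world_to_cam" (4x4, takes a point from world to camera coordinates). Camera axes: x right, y down, z forward; pixel columns grow to the right and rows downward; lengths in m; the calibration is good to about 2 mm. A picture is of the moment at which its call begins: read the wrist's pose just before it. camera_info takes no time and is no camera call; for the wrist camera it gives the pose at the moment of the call.
- ctrl.hand_in(): hands the job in; it is judged then, once.
The state is a dict: "time_s": time; "qpos": joint angles; "joint_vel": joint speeds; "tau": joint torques, N m; "ee_pos": TCP position; "eef_rot": TCP orientation; "force": force on the tool from outside, world axes, zero at the start; "moment": the same for the moment, N m; "grip_width": finger opening in m; "grip_force": force on a finger pad.
Only numpy, scipy, OpenCV 4.12 (cv2) and the standard library are available. Lean on these libraries where they do the work, as an engineer would, in place of code of your own. Each camera call takes 0.05 s, during which the arm holds its last target. There are 200 camera calls.

TASK

Set out the incense sample set: seat the corked vial, the metal-capped glass jar, the round tin and the long aluminium case each in the wooden nest whose recess fits it, flat on the recess floor and upright. The case is pushed under the display step and has to be slid out forward before it can be lifted. Set the glass down rather than dropping it, and leave the white drinks bottle standing where it is.

Things in the scene. Friction and masses are not known exactly. Their poses are not given: they have to be found in the camera images.
- vial: loose slim clear-glass vial with a cork stopper and brown incense sticks inside, standing upright by itself among the nests (the vials in a carton at the table edge are stock, not part of the job); glass diameter 27 mm up to 68 mm, cork 23 mm wide above, 85 mm high in all, 30 to 55 g. Origin: centre of its underside, z up along its axis
- jar: loose squat clear-glass jar with a silver aluminium screw cap and brown filling, standing upright; diameter 43 mm, 62 mm high (glass to 42 mm, 37 mm wide neck up to 46 mm, 42 mm wide cap above), 65 to 125 g. Origin: centre of its underside, z up along its axis
- tin: loose flat round tin with a white screw lid and silver base, lying flat; diameter 60 mm, 30 mm high, 50 to 95 g. Origin: centre of its underside, z up along its axis
- case: loose slim bare-aluminium case, 110 mm long (x), 34 wide (y), 24 high (z), 90 to 165 g, flat on the table. Its rear (+x) part is under the display step; 44 to 56 mm of its front (-x) end stick out towards the robot. Its x axis is within 0.06 rad of the step's. Slid about 85 mm along the step's -x it is wholly clear and can be lifted. Origin: centre of its underside
- riser: fixed low wooden display step with paper on top, 100 mm deep (x), 130 wide (y), 38 high. Hollow: its 8 mm top board's underside is 30 mm above the table; side and back walls 8 mm thick, 114 mm between the sides, open only at the front (-x face, 50 mm from the origin), where the case sticks out. Origin: centre of its footprint at table height; x points to its closed back, away from the robot
- vial_nest: fixed pale wooden block, 92 x 92 mm, 14 mm high, with one round cork-lined recess of diameter 39 mm in the middle of its top: the nest for the vial. The recess floor is 6 mm above the table, its rim (2 mm chamfer) 14 mm above. Origin: centre of the block's underside (at table height, on the recess axis), z up
- jar_nest: fixed pale wooden block, 92 x 92 mm, 14 mm high, with one round cork-lined recess of diameter 55 mm in the middle of its top: the nest for the jar. The recess floor is 6 mm above the table, its rim (2 mm chamfer) 14 mm above. Origin: centre of the block's underside (at table height, on the recess axis), z up
- tin_nest: fixed pale wooden block, 92 x 92 mm, 14 mm high, with one round cork-lined recess of diameter 72 mm in the middle of its top: the nest for the tin. The recess floor is 6 mm above the table, its rim (2 mm chamfer) 14 mm above. Origin: centre of the block's underside (at table height, on the recess axis), z up
- case_nest: fixed pale wooden block, 142 mm (x) by 66 mm (y), 14 mm high, with one rectangular cork-lined recess 122 mm (x) by 46 mm (y) in the middle of its top: the nest for the case, either way round. The recess floor is 6 mm above the table, its rim (2 mm chamfer) 14 mm above. Origin: centre of the block's underside, z up
- drink: bystander: loose plain white plastic bottle with a green cap, diameter 50 mm, 115 mm high, standing upright among the work. Origin: centre of its underside
Not all that is in view belongs to the job. What is shaped like the jar_nest but green or purple is not meant. Leave any blue look-alike of the case alone.

How it is judged:
By the outcome, as a careful person would: the job done as asked, in the order asked, and still so for the second after the job is handed in, with the robot touching nothing.
It also fails if it takes over 120 s, if anything falls off the work surface, if the arm or the gripper's body presses on something with over 40 N, if the wrist force passes 120 N, or if a joint passes its speed limit or range.

## Working session

There is one attempt and no reset: what is moved stays moved. The work goes in short steps, Python scripts to look and compute and a tool call to move; the robot and the scene stay as the last step left them, time stands still between calls to the robot, and variables do not carry over. Pictures are saved under pics/ and viewed, at most 14 in all, crops included, and the job is handed in when it is done.

Besides the shell and the picture viewer there is one more tool, called after "Request:" as name([rows], argument=value, ...), one row to a line, values as JSON. arm_command: Moves the arm, as the interface text tells. Its arguments: {"type":"object","properties":{"plan":{"type":"array"},"squeeze":{"type":"number"}},"required":["plan"]}

```bash
mkdir -p pics; ls
cat > h.py <<'E'
from station import ctrl, cams
import numpy as np, cv2
def shot(n):
    i=cams.camera_info(n); p,d=cams.camera(n); return np.array(p),np.array(d),i
def world(u,v,z,i):
    "points for pixel arrays with depth z"
    c=np.stack([(u-i['cx'])/i['fx']*z,(v-i['cy'])/i['fy']*z,z],-1)
    T=np.array(i['world_to_cam']);return (c-T[:3,3])@T[:3,:3]
def onplane(u,v,h,i):
    T=np.array(i['world_to_cam']);o=-T[:3,:3].T@T[:3,3]
    r=np.array([(u-i['cx'])/i['fx'],(v-i['cy'])/i['fy'],1])@T[:3,:3]
    return o+r*(h-o[2])/r[2]
E
python3 - <<'E'
from h import *
for n in ['scene','side']:
    p,d,i=shot(n); cv2.imwrite(f'pics/{n}0.png',p); np.savez(f'{n}0.npz',p=p,d=d,T=i['world_to_cam'],k=[i['fx'],i['fy'],i['cx'],i['cy']])
    print(n,i)
print(ctrl.get_obs())
E
```

```text
pics
scene {'fx': 564.3927152188238, 'fy': 564.3927152188238, 'cx': 324.8647577108939, 'cy': 231.72582874885165, 'world_to_cam': array([[ 0.67258766,  0.74001566, -0.00163123, -0.35911508],
       [ 0.58830762, -0.53603738, -0.6054404 , -0.27671426],
       [-0.44890977,  0.40625208, -0.79588898,  1.47409242],
       [ 0.        ,  0.        ,  0.        ,  1.        ]])}
side {'fx': 530.2838480382676, 'fy': 530.2838480382676, 'cx': 323.12290796810805, 'cy': 240.6937241372378, 'world_to_cam': array([[-0.99844473, -0.05106401, -0.02237392,  0.51138818],
       [-0.00987094,  0.55690068, -0.83052044,  0.05169843],
       [ 0.05486976, -0.8290079 , -0.5565386 ,  1.24327897],
       [ 0.        ,  0.        ,  0.        ,  1.        ]])}
{'time_s': 0.1, 'qpos': array([-6.65948455e-02,  3.00392006e-01,  1.52154034e+00, -2.97595211e-05,
        1.32068949e+00, -6.65612118e-02]), 'joint_vel': array([ 0.00027509, -0.00216768, -0.00090161,  0.00038851, -0.00125445,
        0.00023456]), 'tau': array([ 1.84928511e-03, -5.32644153e+01, -3.53284299e+01,  7.10431044e-02,
        2.34944851e-02, -7.30603051e-05]), 'ee_pos': array([5.49757565e-01, 8.24968296e-06, 2.04946946e-01]), 'eef_rot': array([-3.14056383e+00, -3.96908560e-05,  1.57077005e+00]), 'force': array([ 0.15084106, -0.78124299,  0.77612512]), 'moment': array([-0.07667121,  0.00644517, -0.03743207]), 'grip_force': 0.0, 'grip_width': 0.09410765675375393}
```

View pics/scene0.png

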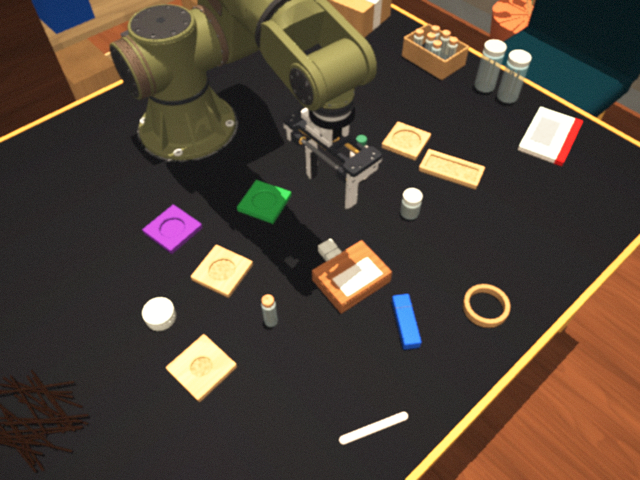

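View pics/side0.png

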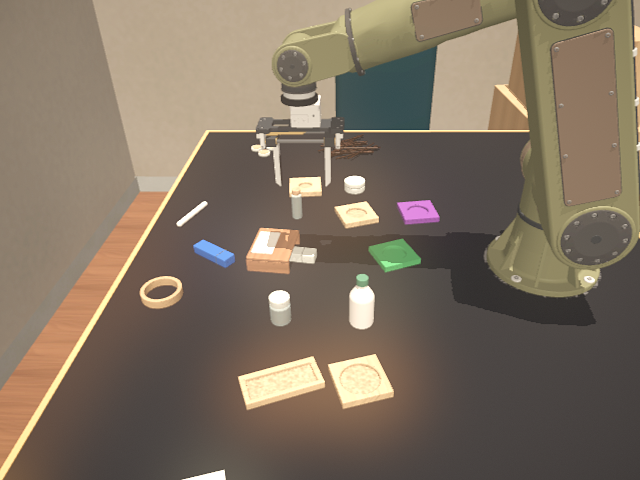

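Scene view: vial (269,310), jar (411,204), tin (159,314), step (352,275) with the case end at (330,248). Nests: vial (201,367), jar (221,270), tin (407,140), case (452,168). The drink is behind the gripper near (362,145). Next I make a metric top-down map.

```bash
cat > topmap.py <<'E'
from h import *
def load(n):
    z=np.load(f'{n}0.npz'); k=z['k']; return z['p'],z['d'],dict(fx=k[0],fy=k[1],cx=k[2],cy=k[3],world_to_cam=z['T'])
X0,X1,Y0,Y1=.2,.85,-.45,.45
if __name__=='__main__':
  out=[]
  for n in ['scene','side']:
    p,d,i=load(n); v,u=np.mgrid[:480,:640]
    W=world(u,v,d,i); ok=(d>0)&(W[...,0]>X0)&(W[...,0]<X1)&(W[...,1]>Y0)&(W[...,1]<Y1)&(W[...,2]<.13)
    t=ok&(W[...,2]<.004); print(n,'table z',np.median(W[t][:,2]))
    m=(ok&(W[...,2]>.007)).astype(np.uint8)
    N,L,S,C=cv2.connectedComponentsWithStats(m)
    for k in range(1,N):
      if S[k,4]<60: continue
      w=W[L==k]; zt=np.percentile(w[:,2],95)
      top=w[w[:,2]>zt-.006]; r=cv2.minAreaRect((top[:,:2]*1000).astype(np.float32))
      print(n,'px',C[k].round(),'n',S[k,4],'top',round(zt*1000),'rect c',np.round(r[0]),'size',np.round(r[1]),'ang',round(r[2],1),p[L==k].mean(0).round())
    # ortho at z=14mm plane
    H=np.array([[1,0,0],[0,1,0],[0,0,.014],[0,0,1]]).T
    K=np.array([[i['fx'],0,i['cx']],[0,i['fy'],i['cy']],[0,0,1]])
    P=K@i['world_to_cam'][:3]@np.array([[1,0,0],[0,1,0],[0,0,.014],[0,0,1]])
    # ortho px: col=(Y1-y)*1000*s, row=(X1-x)*s
    s=850.; A=np.array([[0,-1/s,X1],[-1/s,0,Y1],[0,0,1]])
    o=cv2.warpPerspective(p,P@A,(int((Y1-Y0)*s),int((X1-X0)*s)),flags=cv2.INTER_LINEAR|cv2.WARP_INVERSE_MAP)
    cv2.imwrite(f'pics/ortho_{n}.png',o); print(o.shape)
E
python3 topmap.py
```

```text
scene table z 0.001090059867199738
scene px [406. 140.] n 886 top 18 rect c [427. 373.] size [94. 98.] ang 19.1 [155. 230. 249.]
scene px [361. 140.] n 93 top 119 rect c [422. 211.] size [22. 25.] ang 18.9 [114. 164.  99.]
scene px [452. 168.] n 1141 top 18 rect c [567. 381.] size [143.  74.] ang 22.7 [149. 225. 247.]
scene px [264. 200.] n 1201 top 18 rect c [343. -18.] size [95. 97.] ang 22.9 [ 57. 138.  43.]
scene px [411. 203.] n 513 top 65 rect c [589. 208.] size [40. 42.] ang 18.7 [175. 186. 187.]
scene px [171. 228.] n 1348 top 18 rect c [ 267. -218.] size [97. 94.] ang 10.0 [217.  86. 206.]
scene px [349. 273.] n 3484 top 43 rect c [631. -15.] size [131. 102.] ang 83.6 [124. 164. 209.]
scene px [221. 270.] n 1564 top 18 rect c [ 433. -203.] size [95. 95.] ang 19.4 [171. 241. 253.]
scene px [475. 294.] n 302 top 24 rect c [833. 138.] size [86. 33.] ang 89.5 [107. 180. 221.]
scene px [269. 310.] n 382 top 87 rect c [ 593. -200.] size [21. 21.] ang 67.5 [120. 152. 162.]
scene px [405. 321.] n 1004 top 28 rect c [777.  -8.] size [ 35. 111.] ang 55.5 [229. 142.  68.]
scene px [158
[... 676 characters left out ...]
.] ang 84.0 [161. 191. 225.]
side px [394. 254.] n 917 top 17 rect c [342. -17.] size [95. 98.] ang 23.1 [106. 169. 109.]
side px [214. 252.] n 583 top 27 rect c [775.  -3.] size [ 36. 114.] ang 55.0 [221. 157. 117.]
side px [362. 303.] n 1055 top 115 rect c [423. 214.] size [23. 22.] ang 86.4 [217. 235. 237.]
side px [173. 293.] n 271 top 23 rect c [833. 142.] size [33. 85.] ang 0.1 [147. 194. 226.]
side px [280. 307.] n 648 top 64 rect c [589. 212.] size [41. 43.] ang 15.3 [199. 212. 217.]
side px [360. 380.] n 1678 top 16 rect c [427. 374.] size [93. 97.] ang 18.6 [195. 243. 253.]
side px [281. 381.] n 1840 top 16 rect c [568. 382.] size [142.  72.] ang 22.3 [192. 240. 253.]
(552, 765, 3)
```

View pics/ortho_scene.png

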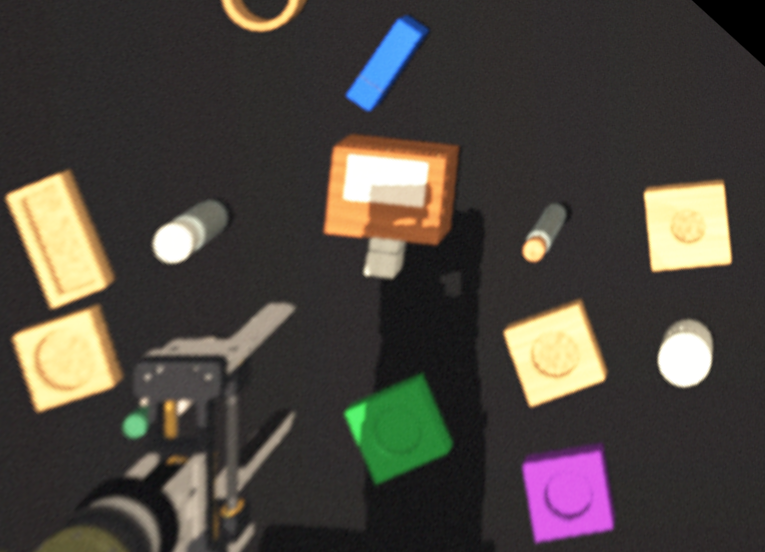

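The recess sizes confirm the nests: vial nest top right, jar nest at (555,353), tin nest bottom left at (68,358), case nest at (58,240). I'll move over the vial and refine with the wrist and side cameras.

The rows are not in the units I measure in: shifts go in shares of 500 mm and turns go in shares of 2 pi rad. I convert before sending: -198 mm / 500 = -0.396, -150 mm / 500 = -0.3.

Request:
arm_command([
  [[-0.1,0.02,0,0,0,0,-1],[-0.2,0.042,0,0,0,0,-1],[-0.3,0.064,0,0,0,0,-1],[-0.396,0.084,0,0,0,0,-1],[-0.396,0.084,0,0,0,0,-1],[-0.396,0.084,0,0,0,0,-1]],
], squeeze=10)

```text
time_s: 0.7
ee_pos: [0.5917, -0.1988, 0.2046]
eef_rot: [-3.14, -0.001, 1.569]
force: [0.0, 0.8, 0.9]
grip_width: 0.0939
grip_force: 0.0
```

Run:
```python
from h import *
o=ctrl.get_obs(); print(o['time_s'],o['ee_pos'],o['eef_rot'],o['qpos'])
p,d,i=shot('wrist'); cv2.imwrite('pics/w1.png',p)
v,u=np.mgrid[:480,:640]; W=world(u,v,d,i)
m=((d>0)&(W[...,2]>.007)&(W[...,2]<.12)).astype(np.uint8)
N,L,S,C=cv2.connectedComponentsWithStats(m)
for k in range(1,N):
  if S[k,4]<300: continue
  w=W[L==k]; zt=np.percentile(w[:,2],95); top=w[w[:,2]>zt-.006]; r=cv2.minAreaRect((top[:,:2]*1000).astype(np.float32))
  print('px',C[k].round(),'n',S[k,4],'top',round(zt*1000),'rect',np.round(r[0]),np.round(r[1]),round(r[2],1))
print(i['world_to_cam'])
```

```text
0.7 [ 0.59168672 -0.1987647   0.20458859] [-3.14038689e+00 -6.49005997e-04  1.56899035e+00] [-3.82822311e-01  4.68826384e-01  1.29133721e+00  1.56847324e-04
  1.38278970e+00 -3.81046142e-01]
px [48. 42.] n 4182 top 15 rect [347. -29.] [93. 64.] 23.3
px [348.  39.] n 11106 top 40 rect [627. -46.] [ 67. 100.] 83.9
px [547.  18.] n 2865 top 25 rect [792. -18.] [35. 68.] 56.7
px [603. 209.] n 1982 top 15 rect [ 878. -199.] [129.  15.] 69.2
px [152. 214.] n 6544 top 15 rect [ 431. -202.] [94. 92.] 19.8
px [ 21. 232.] n 2814 top 15 rect [ 287. -214.] [51. 92.] 9.5
px [313. 221.] n 1054 top 86 rect [ 591. -198.] [22. 22.] 89.9
px [303. 328.] n 1975 top 15 rect [ 579. -326.] [92. 28.] 5.1
px [304. 389.] n 1090 top 15 rect [ 585. -395.] [92. 21.] 5.0
[[ 9.99998476e-01 -1.70529955e-03 -3.74804124e-04 -5.91484909e-01]
 [-1.57353915e-03 -9.73238666e-01  2.29791258e-01 -2.15540991e-01]
 [-7.56636794e-04 -2.29790318e-01 -9.73239866e-01  3.43552929e-01]
 [ 0.00000000e+00  0.00000000e+00  0.00000000e+00  1.00000000e+00]]
```

View pics/w1.png

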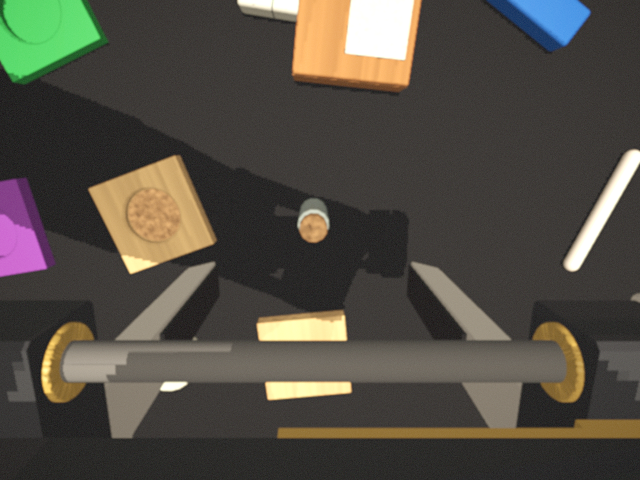

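The wrist view (313,221) gives the vial at (591,-198). The jar nest is at (431,-202) and the vial nest at (582,-359), both consistent with the other cameras. Now grasp the vial.

Converted, 182 mm / 500 = 0.364, 165 mm / 500 = 0.33.

Request:
arm_command([
  [[0.002,-0.002,0.09,0,0,0,-1],[0.002,-0.002,0.18,0,0,0,-1],[0.002,-0.002,0.26,0,0,0,-1],[0.002,-0.002,0.33,0,0,0,-1],[0.002,-0.002,0.364,0,0,0,-1],[0.002,-0.002,0.364,0,0,0,-1],[0.002,-0.002,0.364,0,0,0,1],[0.002,-0.002,0.364,0,0,0,1],[0.002,-0.002,0.364,0,0,0,1],[0.002,-0.002,0.364,0,0,0,1],[0.002,-0.002,0.364,0,0,0,1],[0.002,-0.002,0.364,0,0,0,1]],
], squeeze=10)

```text
time_s: 1.95
ee_pos: [0.591, -0.197, 0.0236]
eef_rot: [3.141, 0.0, 1.571]
force: [0.4, 0.3, 0.7]
grip_width: 0.0495
grip_force: 0.0
```

Converted, -20 mm / 500 = -0.04, -10 mm / 500 = -0.02.

Request:
arm_command([
  [[0,0,0,0,0,0,1],[0,0,0,0,0,0,1],[0,0,0,0,0,0,1],[0,0,0,0,0,0,1],[0,0,0,0,0,0,1],[0,0,0,0,0,0,1],[0,0,-0.02,0,0,0,1],[0,0,-0.04,0,0,0,1],[0,0,-0.04,0,0,0,1]],
])

```text
time_s: 2.85
ee_pos: [0.5919, -0.1974, 0.0456]
eef_rot: [3.139, 0.001, 1.571]
force: [0.7, 0.6, -0.3]
grip_width: 0.0267
grip_force: 10.0
```

Converted, -161 mm / 500 = -0.322, -155 mm / 500 = -0.31.

Request:
arm_command([
  [[0,0,-0.03,0,0,0,1],[-0.04,-0.004,-0.05,0,0,0,1],[-0.1,-0.008,-0.05,0,0,0,1],[-0.17,-0.012,-0.05,0,0,0,1],[-0.23,-0.016,-0.05,0,0,0,1],[-0.28,-0.018,-0.05,0,0,0,1],[-0.31,-0.02,-0.05,0,0,0,1],[-0.322,-0.02,-0.05,0,0,0,1],[-0.322,-0.02,-0.05,0,0,0,1],[-0.322,-0.02,-0.05,0,0,0,1]],
])

```text
time_s: 3.85
ee_pos: [0.5812, -0.357, 0.0685]
eef_rot: [-3.141, -0.0, 1.572]
force: [-0.6, -0.5, -0.6]
grip_width: 0.0269
grip_force: 10.0
```

```bash
cat > look.py <<'E'
from h import *
import sys
def look(n,name=None,zmin=.007,zmax=.12,minn=250):
    p,d,i=shot(n)
    if name: cv2.imwrite(f'pics/{name}.png',p)
    v,u=np.mgrid[:480,:640]; W=world(u,v,d,i)
    m=((d>0)&(W[...,2]>zmin)&(W[...,2]<zmax)&(W[...,0]>.2)).astype(np.uint8)
    N,L,S,C=cv2.connectedComponentsWithStats(m)
    for k in range(1,N):
      if S[k,4]<minn: continue
      w=W[L==k]; zt=np.percentile(w[:,2],95); top=w[w[:,2]>zt-.006]; r=cv2.minAreaRect((top[:,:2]*1000).astype(np.float32))
      print('px',C[k].round(),'n',S[k,4],'top',round(zt*1000),'rect',np.round(r[0]),np.round(r[1]),round(r[2],1))
if __name__=='__main__':
    o=ctrl.get_obs(); print(o['time_s'],o['ee_pos'],o['eef_rot'],o['qpos'].round(2))
    look(sys.argv[1],sys.argv[2])
E
python3 look.py side s2; python3 -c "
import cv2;p=cv2.imread('pics/s2.png');cv2.imwrite('pics/s2c.png',cv2.resize(p[100:260,240:440],None,fx=3,fy=3))"
```

```text
3.85 [ 0.58124616 -0.35699367  0.06852991] [-3.14146417e+00 -2.56462406e-04  1.57161009e+00] [-0.6   0.72  1.22  0.    1.2  -0.61]
px [143.  66.] n 8075 top 115 rect [ 1381. -1536.] [1485.  745.] 39.2
px [381.  72.] n 323 top 60 rect [  303. -1425.] [55. 30.] 1.7
px [349. 147.] n 535 top 16 rect [ 459. -630.] [191. 151.] 28.2
px [305. 177.] n 886 top 113 rect [ 581. -351.] [29. 49.] 75.8
px [355. 184.] n 292 top 34 rect [ 438. -354.] [56. 60.] 13.1
px [356. 213.] n 660 top 17 rect [ 433. -202.] [ 94. 101.] 19.4
px [418. 211.] n 650 top 17 rect [ 267. -219.] [ 94. 102.] 9.4
px [278. 250.] n 2097 top 42 rect [631. -13.] [137. 101.] 84.2
px [394. 254.] n 911 top 17 rect [342. -16.] [ 97. 100.] 22.2
px [214. 252.] n 581 top 27 rect [776.  -5.] [ 38. 111.] 54.7
px [362. 303.] n 1059 top 115 rect [422. 215.] [25. 21.] 89.7
px [161. 291.] n 656 top 23 rect [861. 141.] [91. 90.] 68.3
px [280. 307.] n 647 top 64 rect [589. 213.] [40. 44.] 6.4
px [360. 380.] n 1602 top 16 rect [426. 374.] [93. 96.] 18.8
px [281. 381.] n 1832 top 16 rect [568. 383.] [143.  71.] 21.5
```

View pics/s2c.png

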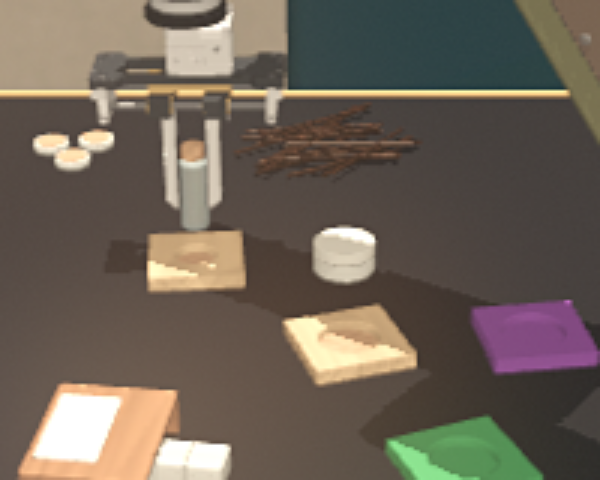

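The vial hangs upright over its nest recess (crop 197,190 above 200,260). Lower and release.

Converted, 38.5 mm / 500 = 0.077, 37 mm / 500 = 0.074.

Request:
arm_command([
  [[-0.002,0.002,0.02,0,0,0,1],[-0.002,0.002,0.04,0,0,0,1],[-0.002,0.002,0.056,0,0,0,1],[-0.002,0.002,0.068,0,0,0,1],[-0.002,0.002,0.074,0,0,0,1],[-0.002,0.002,0.077,0,0,0,1],[-0.002,0.002,0.077,0,0,0,1]],
])

```text
time_s: 4.6
ee_pos: [0.582, -0.3591, 0.03]
eef_rot: [3.141, 0.0, 1.571]
force: [0.1, 0.4, 0.3]
grip_width: 0.0268
grip_force: 10.0
```

Converted, -175 mm / 500 = -0.35, -135 mm / 500 = -0.27.

Request:
arm_command([
  [[0,0,0.001,0,0,0,1],[0,0,0.001,0,0,0,0.3],[0,0,0.001,0,0,0,0.1],[0,0,0.001,0,0,0,-0.1],[0,0,0.001,0,0,0,-0.3],[0,0,-0.03,0,0,0,-0.5],[0,0,-0.09,0,0,0,-1],[0,0,-0.18,0,0,0,-1],[0,0,-0.27,0,0,0,-1],[0,0,-0.35,0,0,0,-1],[0.1,0,-0.35,0,0,0,-1],[0.2,0,-0.35,0,0,0,-1]],
])

```text
time_s: 5.8
ee_pos: [0.5819, -0.2586, 0.2073]
eef_rot: [3.139, 0.001, 1.569]
force: [0.7, 0.1, -1.0]
grip_width: 0.0939
grip_force: 0.0
```

```bash
python3 look.py wrist w3 | grep -v 'n 2..$'
```

```text
5.8 [ 0.58185899 -0.25864938  0.20733848] [3.13864704e+00 1.45006292e-03 1.56866669e+00] [-0.48  0.49  1.25  0.    1.4  -0.47]
px [370.   7.] n 1734 top 38 rect [633. -79.] [ 7. 80.] 88.0
px [155. 151.] n 7212 top 15 rect [ 432. -202.] [93. 92.] 19.9
px [612. 160.] n 1687 top 15 rect [ 875. -208.] [111.  14.] 69.1
px [ 21. 171.] n 3029 top 15 rect [ 288. -214.] [50. 92.] 9.3
px [313. 301.] n 6460 top 74 rect [ 581. -356.] [26. 17.] 0.5
px [156. 291.] n 487 top 31 rect [ 421. -339.] [47. 12.] 43.0
```

View pics/w3.png

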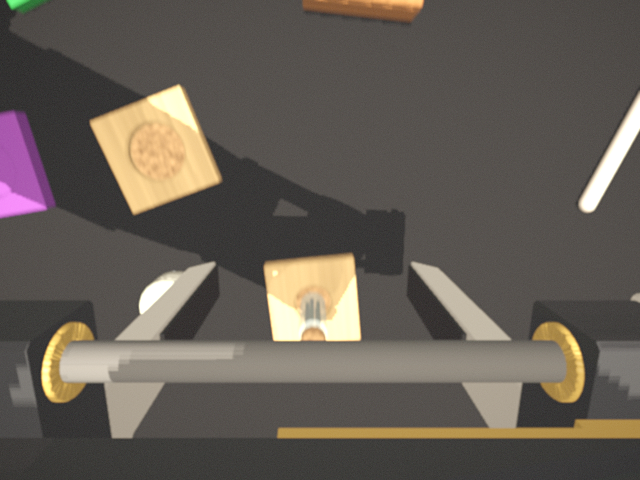

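The vial stands in its recess (313,315). Next the jar.

Converted, 468 mm / 500 = 0.936, 200 mm / 500 = 0.4.

Request:
arm_command([
  [[0.1,0,0,0,0,0,-1],[0.2,0.004,0,0,0,0,-1],[0.3,0.008,0,0,0,0,-1],[0.4,0.012,0,0,0,0,-1],[0.5,0.012,0,0,0,0,-1],[0.6,0.012,0,0,0,0,-1],[0.7,0.012,0,0,0,0,-1],[0.8,0.012,0,0,0,0,-1],[0.9,0.012,0,0,0,0,-1],[0.936,0.012,0,0,0,0,-1],[0.936,0.012,0,0,0,0,-1],[0.936,0.012,0,0,0,0,-1]],
])

```text
time_s: 7.05
ee_pos: [0.5881, 0.2081, 0.2054]
eef_rot: [3.141, 0.0, 1.571]
force: [-0.1, -0.5, 0.7]
grip_width: 0.0939
grip_force: 0.0
```

```bash
python3 look.py wrist w4;echo; python3 look.py side s4|grep -E ' -3[0-9][0-9]'; python3 look.py scene c4 | grep -E ' -3[0-9][0-9]'
```

```text
7.05 [0.5881045  0.20812763 0.20540474] [3.14125473e+00 2.24571473e-04 1.57077767e+00] [ 0.28  0.47  1.29 -0.    1.38  0.28]
px [132.  50.] n 4392 top 15 rect [426. 371.] [93. 85.] 18.4
px [276.  39.] n 3714 top 15 rect [566. 383.] [142.  67.] 22.2
px [122. 216.] n 4729 top 115 rect [422. 213.] [24. 23.] 27.8
px [312. 215.] n 2040 top 63 rect [587. 212.] [41. 41.] 47.8
px [579. 265.] n 2515 top 21 rect [859. 152.] [68. 90.] 89.2
px [335. 404.] n 5937 top 40 rect [632.   8.] [105.  55.] 0.3
px [458. 398.] n 836 top 25 rect [758.   2.] [26. 74.] 55.3

px [355. 184.] n 294 top 33 rect [ 438. -355.] [56. 65.] 0.3
px [158. 313.] n 813 top 34 rect [ 438. -358.] [58. 59.] 67.2
px [200. 367.] n 2354 top 89 rect [ 583. -362.] [21. 22.] 21.2
```

Converted, 191 mm / 500 = 0.382, 170 mm / 500 = 0.34.

Request:
arm_command([
  [[0.008,-0.002,0.09,0,0,0,-1],[0.008,-0.002,0.18,0,0,0,-1],[0.008,-0.002,0.27,0,0,0,-1],[0.008,-0.002,0.34,0,0,0,-1],[0.008,-0.002,0.382,0,0,0,-1],[0.008,-0.002,0.382,0,0,0,-1],[0.008,-0.002,0.382,0,0,0,1],[0.008,-0.002,0.382,0,0,0,1],[0.008,-0.002,0.382,0,0,0,1],[0.008,-0.002,0.382,0,0,0,1],[0.008,-0.002,0.382,0,0,0,1],[0.008,-0.002,0.382,0,0,0,1]],
], squeeze=12)

```text
time_s: 8.4
ee_pos: [0.5871, 0.2131, 0.0142]
eef_rot: [3.141, -0.0, 1.571]
force: [-0.5, 0.6, -0.4]
grip_width: 0.0493
grip_force: 0.0
```

Converted, -20 mm / 500 = -0.04, -10 mm / 500 = -0.02.

Request:
arm_command([
  [[0,0,0,0,0,0,1],[0,0,0,0,0,0,1],[0,0,0,0,0,0,1],[0,0,0,0,0,0,1],[0,0,-0.02,0,0,0,1],[0,0,-0.04,0,0,0,1],[0,0,-0.04,0,0,0,1]],
])

```text
time_s: 9.1
ee_pos: [0.5879, 0.2133, 0.036]
eef_rot: [3.139, -0.001, 1.571]
force: [-0.2, -0.8, -0.2]
grip_width: 0.0426
grip_force: 12.0
```

Converted, -365 mm / 500 = -0.73, -140 mm / 500 = -0.28.

Request:
arm_command([
  [[0,0,-0.06,0,0,0,1],[-0.01,0,-0.13,0,0,0,1],[-0.05,-0.01,-0.19,0,0,0,1],[-0.12,-0.03,-0.21,0,0,0,1],[-0.2,-0.064,-0.21,0,0,0,1],[-0.28,-0.1,-0.21,0,0,0,1],[-0.36,-0.134,-0.21,0,0,0,1],[-0.44,-0.168,-0.21,0,0,0,1],[-0.52,-0.2,-0.21,0,0,0,1],[-0.6,-0.232,-0.21,0,0,0,1],[-0.67,-0.26,-0.21,0,0,0,1],[-0.73,-0.28,-0.21,0,0,0,1]],
])

```text
time_s: 10.3
ee_pos: [0.446, -0.1536, 0.1392]
eef_rot: [3.141, 0.0, 1.57]
force: [0.7, -0.8, -0.5]
grip_width: 0.0427
grip_force: 12.0
```

Converted, 80 mm / 500 = 0.16, 75 mm / 500 = 0.15.

Request:
arm_command([
  [[-0.04,-0.014,0.02,0,0,0,1],[-0.076,-0.026,0.06,0,0,0,1],[-0.094,-0.032,0.11,0,0,0,1],[-0.098,-0.032,0.15,0,0,0,1],[-0.098,-0.032,0.16,0,0,0,1],[-0.098,-0.032,0.16,0,0,0,1]],
])

```text
time_s: 10.9
ee_pos: [0.4309, -0.2008, 0.0589]
eef_rot: [-3.141, -0.0, 1.571]
force: [0.3, -0.4, 0.1]
grip_width: 0.0426
grip_force: 12.0
```

```bash
python3 look.py wrist w5; python3 -c "
from h import *
p,d,i=shot('side');cv2.imwrite('pics/s5c.png',cv2.resize(p[110:270,260:460],None,fx=3,fy=3))"
```

```text
10.9 [ 0.43086433 -0.20082438  0.05887882] [-3.14083225e+00 -4.13040062e-04  1.57080603e+00] [-0.51  0.32  1.87 -0.    0.95 -0.51]
px [125.  13.] n 1952 top 15 rect [335. -68.] [50. 17.] 1.5
px [610.  19.] n 2122 top 38 rect [581. -71.] [ 8. 17.] 83.1
px [313. 263.] n 22711 top 110 rect [ 430. -194.] [26. 67.] 89.7
px [ 60. 263.] n 9847 top 15 rect [ 268. -213.] [89. 85.] 9.5
px [581. 418.] n 1031 top 15 rect [ 613. -320.] [24. 26.] 3.0
```

View pics/s5c.png

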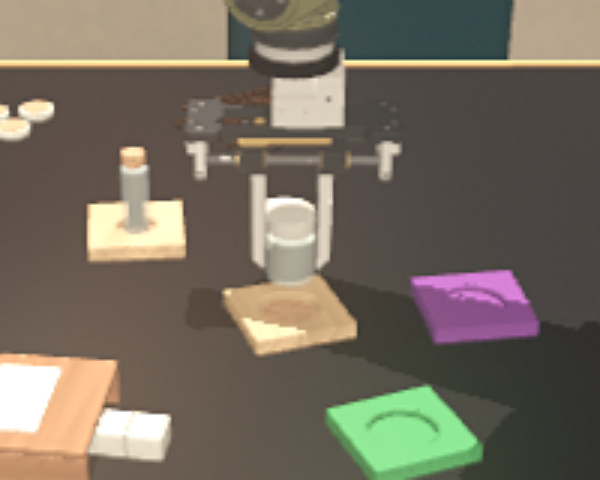

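The vial stands seated at left, and the jar hangs centred over the jar nest. Lower it.

Converted, 39 mm / 500 = 0.078, 38.5 mm / 500 = 0.077.

Request:
arm_command([
  [[0,0,0.02,0,0,0,1],[0,0,0.04,0,0,0,1],[0,0,0.056,0,0,0,1],[0,0,0.068,0,0,0,1],[0,0,0.074,0,0,0,1],[0,0,0.077,0,0,0,1],[0,0,0.078,0,0,0,1],[0,0,0.078,0,0,0,0.1],[0,0,0.078,0,0,0,-0.1],[0,0,0.078,0,0,0,-0.4],[0,0,0.078,0,0,0,-0.6],[0,0,0.078,0,0,0,-0.8]],
])

```text
time_s: 12.2
ee_pos: [0.431, -0.201, 0.02]
eef_rot: [3.141, 0.0, 1.571]
force: [-0.5, -0.9, 0.2]
grip_width: 0.0713
grip_force: 0.0
```

Converted, -180 mm / 500 = -0.36, -156 mm / 500 = -0.312.

Request:
arm_command([
  [[0,0,-0.04,0,0,0,-1],[0,0,-0.12,0,0,0,-1],[0,0,-0.21,0,0,0,-1],[0,0,-0.3,0,0,0,-1],[-0.08,0.006,-0.36,0,0,0,-1],[-0.18,0.01,-0.36,0,0,0,-1],[-0.26,0.01,-0.36,0,0,0,-1],[-0.312,0.01,-0.36,0,0,0,-1],[-0.312,0.01,-0.36,0,0,0,-1],[-0.312,0.01,-0.36,0,0,0,-1]],
])

```text
time_s: 13.2
ee_pos: [0.4358, -0.3569, 0.1996]
eef_rot: [-3.141, -0.001, 1.57]
force: [0.2, 0.6, -0.8]
grip_width: 0.0942
grip_force: 0.0
```

```bash
python3 look.py wrist w6; echo;python3 look.py scene c6; python3 look.py side s6|grep -E '\[ 43'
```

```text
13.2 [ 0.43579898 -0.35689681  0.19956509] [-3.14113949e+00 -6.10210230e-04  1.57005111e+00] [-0.75  0.33  1.49  0.    1.32 -0.75]
px [122.  58.] n 8839 top 15 rect [ 266. -218.] [93. 93.] 9.4
px [307.  46.] n 9724 top 68 rect [ 431. -205.] [36. 41.] 89.8
px [463. 214.] n 8690 top 90 rect [ 581. -361.] [22. 23.] 25.5
px [314. 215.] n 3199 top 31 rect [ 437. -357.] [59. 58.] 89.5
px [341. 416.] n 1463 top 14 rect [ 454. -576.] [ 56. 159.] 89.9

13.25 [ 0.43598476 -0.35635483  0.19981587] [-3.14135577e+00 -4.16308925e-04  1.57095731e+00] [-0.75  0.33  1.49  0.    1.32 -0.75]
px [438.  52.] n 1938 top 87 rect [252. 679.] [77. 99.] 84.3
px [488.  71.] n 764 top 113 rect [428. 685.] [55. 32.] 27.5
px [511.  82.] n 797 top 114 rect [500. 697.] [55. 34.] 36.7
px [550. 135.] n 2147 top 20 rect [661. 658.] [111. 180.] 17.1
px [406. 140.] n 930 top 18 rect [426. 373.] [94. 99.] 18.4
px [359. 159.] n 755 top 115 rect [423. 211.] [23. 25.] 32.7
px [451. 168.] n 1124 top 18 rect [567. 380.] [143.  75.] 22.9
px [263. 200.] n 1192 top 18 rect [342. -17.] [93. 96.] 23.5
px [175. 227.] n 1134 top 18 rect [ 267. -218.] [97. 93.] 9.5
px [349. 273.] n 3500 top 43 rect [632. -15.] [131. 103.] 84.0
px [221. 269.] n 1721 top 70 rect [ 432. -203.] [42. 42.] 22.3
px [486. 305.] n 801 top 24 rect [860. 138.] [88. 90.] 23.7
px [405. 321.] n 1012 top 28 rect [776.  -7.] [ 35. 111.] 55.2
px [158. 313.] n 817 top 34 rect [ 437. -358.] [60. 58.] 2.2
px [200. 367.] n 2365 top 89 rect [ 583. -362.] [23. 22.] 47.2
px [ 35. 418.] n 2509 top 16 rect [ 457. -621.] [142. 202.] 81.2
px [373. 427.] n 596 top 18 rect [ 881. -201.] [128.  14.] 68.5
px [356. 204.] n 1168 top 69 rect [ 433. -199.] [45. 39.] 89.6
```

Vial and jar are both seated: the tops read 90 and 68 mm. The tin is at (437,-357), so grasp it.

Converted, 188 mm / 500 = 0.376, 170 mm / 500 = 0.34.

Request:
arm_command([
  [[0,0.002,0.09,0,0,0,-1],[0,0.002,0.18,0,0,0,-1],[0,0.002,0.27,0,0,0,-1],[0,0.002,0.34,0,0,0,-1],[0,0.002,0.376,0,0,0,-1],[0,0.002,0.376,0,0,0,-1],[0,0.002,0.376,0,0,0,1],[0,0.002,0.376,0,0,0,1],[0,0.002,0.376,0,0,0,1],[0,0.002,0.376,0,0,0,1],[0,0.002,0.376,0,0,0,1],[0,0.002,0.376,0,0,0,1]],
], squeeze=15)

```text
time_s: 14.55
ee_pos: [0.4372, -0.3572, 0.0125]
eef_rot: [3.141, 0.001, 1.571]
force: [-1.6, 1.9, 5.9]
grip_width: 0.0596
grip_force: 15.0
```

Converted, -20 mm / 500 = -0.04, -10 mm / 500 = -0.02.

Request:
arm_command([
  [[0,0,0,0,0,0,1],[0,0,0,0,0,0,1],[0,0,-0.02,0,0,0,1],[0,0,-0.04,0,0,0,1],[0,0,-0.04,0,0,0,1]],
])

```text
time_s: 15.05
ee_pos: [0.4376, -0.3576, 0.0337]
eef_rot: [3.14, 0.002, 1.571]
force: [1.0, 0.7, -0.8]
grip_width: 0.0594
grip_force: 15.0
```

```bash
python3 -c "
from h import *
p,d,i=shot('side');cv2.imwrite('pics/s7c.png',cv2.resize(p[100:260,260:460],None,fx=3,fy=3))"
```

```text
(no output)
```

View pics/s7c.png

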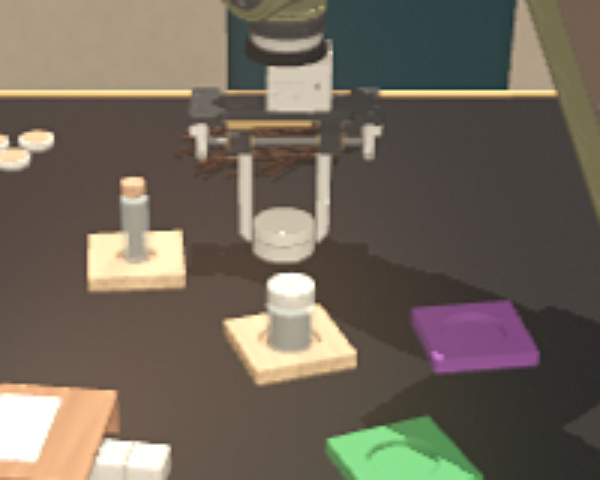

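The tin is held level. Carry it high over the drink to the tin nest at (426.5, 374).

Request:
arm_command([
  [[0,0,-0.06,0,0,0,1],[0,0,-0.14,0,0,0,1],[0.02,0,-0.22,0,0,0,1],[0.07,0,-0.28,0,0,0,1],[0.14,0,-0.3,0,0,0,1],[0.22,0,-0.3,0,0,0,1],[0.31,0,-0.3,0,0,0,1],[0.4,0,-0.3,0,0,0,1],[0.49,-0.004,-0.3,0,0,0,1],[0.58,-0.008,-0.3,0,0,0,1],[0.67,-0.012,-0.3,0,0,0,1],[0.76,-0.016,-0.3,0,0,0,1]],
])

```text
time_s: 16.3
ee_pos: [0.4284, 0.0247, 0.1819]
eef_rot: [3.141, 0.0, 1.571]
force: [0.8, -0.6, -0.4]
grip_width: 0.0597
grip_force: 15.0
```

Converted, 351 mm / 500 = 0.702, 344 mm / 500 = 0.688.

Request:
arm_command([
  [[0.09,0,0,0,0,0,1],[0.18,0,0,0,0,0,1],[0.27,0,0,0,0,0,1],[0.36,-0.002,0,0,0,0,1],[0.44,-0.004,0,0,0,0,1],[0.52,-0.006,0,0,0,0,1],[0.59,-0.006,0,0,0,0,1],[0.65,-0.006,0,0,0,0,1],[0.688,-0.006,0,0,0,0,1],[0.702,-0.006,0,0,0,0,1],[0.702,-0.006,0,0,0,0,1]],
])

```text
time_s: 17.4
ee_pos: [0.4258, 0.3741, 0.1815]
eef_rot: [-3.141, 0.0, 1.572]
force: [-0.1, 0.5, -1.0]
grip_width: 0.0597
grip_force: 15.0
```

```bash
python3 look.py side s8 | head -1; python3 look.py wrist w8
```

```text
17.4 [0.42577102 0.37411794 0.1815    ] [-3.14100484e+00  4.98417709e-04  1.57157004e+00] [ 0.66  0.36  1.5  -0.    1.28  0.66]
17.45 [0.42593    0.37349369 0.18165504] [-3.14117472e+00  4.87496209e-04  1.57095786e+00] [ 0.66  0.36  1.5  -0.    1.28  0.66]
px [469. 204.] n 5233 top 15 rect [567. 384.] [143.  67.] 22.2
px [313. 193.] n 3514 top 15 rect [425. 375.] [92. 92.] 18.2
px [308. 404.] n 2310 top 97 rect [422. 219.] [23. 14.] 0.9
```

View pics/s8.png

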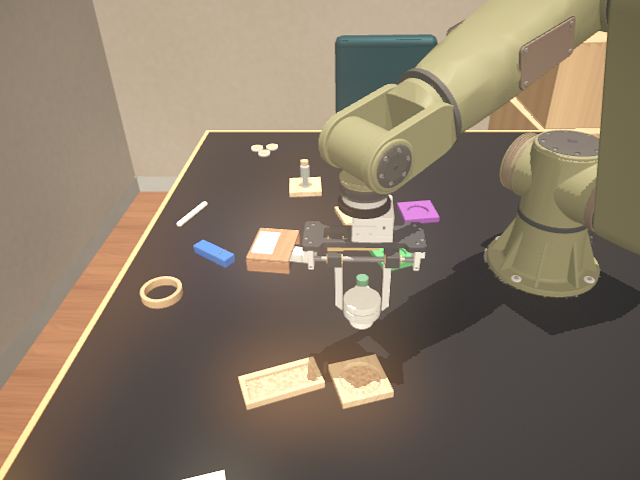

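The tin is over the tin nest (360,380); the drink stands clear. Lower.

Converted, 163.5 mm / 500 = 0.327, 162 mm / 500 = 0.324.

Request:
arm_command([
  [[0.002,0,0.06,0,0,0,1],[0.002,0,0.13,0,0,0,1],[0.002,0,0.2,0,0,0,1],[0.002,0,0.26,0,0,0,1],[0.002,0,0.296,0,0,0,1],[0.002,0,0.316,0,0,0,1],[0.002,0,0.324,0,0,0,1],[0.002,0,0.327,0,0,0,1],[0.002,0,0.327,0,0,0,1]],
])

```text
time_s: 18.4
ee_pos: [0.4264, 0.3751, 0.0193]
eef_rot: [3.141, -0.001, 1.571]
force: [-0.5, -0.4, -1.4]
grip_width: 0.0596
grip_force: 15.0
```

Request:
arm_command([
  [[0,0,0,0,0,0,-0.4],[0,0,0,0,0,0,-0.5],[0,0,0,0,0,0,-0.7],[0,0,0,0,0,0,-0.9],[0,0,-0.04,0,0,0,-1],[0,0,-0.12,0,0,0,-1],[0,0,-0.21,0,0,0,-1],[0,0,-0.3,0,0,0,-1],[0,0,-0.36,0,0,0,-1],[0,0,-0.36,0,0,0,-1]],
])

```text
time_s: 19.4
ee_pos: [0.4272, 0.376, 0.2032]
eef_rot: [3.136, -0.005, 1.571]
force: [0.9, 1.1, -0.6]
grip_width: 0.0937
grip_force: 0.0
```

```bash
python3 look.py wrist w9; python3 look.py side s9 | grep -E 'rect \[(4..|5..)\. +3'; python3 -c "
import cv2;p=cv2.imread('pics/s9.png');cv2.imwrite('pics/s9c.png',cv2.resize(p[330:430,210:410],None,fx=3,fy=3))"
```

```text
19.4 [0.42716208 0.37596205 0.20316723] [ 3.13568101 -0.00460848  1.57088869] [0.66 0.34 1.47 0.   1.32 0.66]
px [456. 204.] n 4588 top 15 rect [566. 383.] [142.  67.] 22.3
px [310. 215.] n 8019 top 37 rect [426. 375.] [59. 59.] 89.8
px [306. 402.] n 1917 top 115 rect [421. 221.] [ 9. 22.] 89.8
px [360. 379.] n 2175 top 38 rect [427. 376.] [61. 58.] 81.6
px [280. 381.] n 1838 top 16 rect [567. 383.] [142.  70.] 22.1
```

View pics/s9c.png

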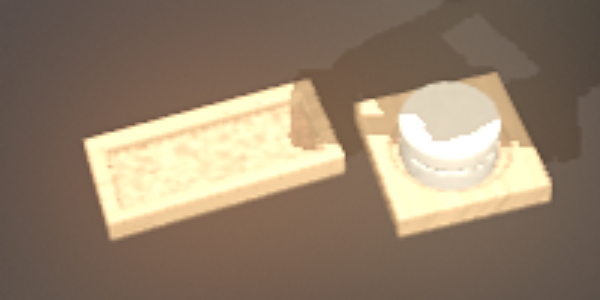

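The tin is seated and flat, top at 37 mm. The case nest is at (566.5, 383), yaw 0.387. Move to the case and turn the gripper.

Converted, -376 mm / 500 = -0.752, -350 mm / 500 = -0.7, -1.466 rad / 6.2832 = -0.2333.

Request:
arm_command([
  [[-0.07,0.018,0,0,0,-0.0223,-1],[-0.14,0.036,0,0,0,-0.0446,-1],[-0.21,0.054,0,0,0,-0.0668,-1],[-0.28,0.072,0,0,0,-0.0891,-1],[-0.35,0.09,0,0,0,-0.1114,-1],[-0.42,0.108,0,0,0,-0.1337,-1],[-0.49,0.126,0,0,0,-0.156,-1],[-0.56,0.144,0,0,0,-0.1783,-1],[-0.63,0.162,0,0,0,-0.2005,-1],[-0.7,0.18,0,0,0,-0.2228,-1],[-0.752,0.186,0,0,0,-0.2333,-1],[-0.752,0.186,0,0,0,-0.2333,-1]],
])

```text
time_s: 20.7
ee_pos: [0.5186, -0.0034, 0.1966]
eef_rot: [-3.141, -0.003, 3.036]
force: [-0.4, 0.7, 0.7]
grip_width: 0.094
grip_force: 0.0
```

```bash
python3 look.py wrist w10
```

```text
20.7 [ 0.51862459 -0.00342801  0.19664274] [-3.14117807e+00 -2.83947651e-03  3.03558780e+00] [-0.08  0.24  1.62 -0.    1.29 -1.54]
px [23.  7.] n 815 top 15 rect [ 308. -227.] [14. 58.] 9.3
px [279.  40.] n 5426 top 15 rect [345. -14.] [85. 92.] 23.2
px [573.  74.] n 7001 top 115 rect [422. 209.] [23. 17.] 5.4
px [ 88. 143.] n 10272 top 68 rect [ 431. -202.] [41. 42.] 6.9
px [314. 298.] n 9887 top 40 rect [609. -12.] [130.  58.] 84.0
px [  7. 283.] n 563 top 15 rect [ 553. -316.] [19. 41.] 78.0
px [350. 413.] n 1141 top 25 rect [745.  14.] [34. 39.] 55.2
```

View pics/w10.png

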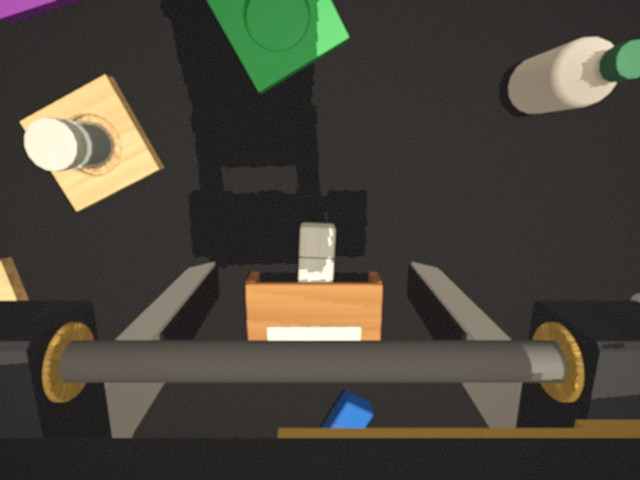

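The wrist view shows the case end at columns 298–336, rows 222–282, in front of the step. Measure it.

```bash
cat > case.py <<'E'
from h import *
import sys
o=ctrl.get_obs(); print(o['time_s'],o['ee_pos'],o['eef_rot'])
p,d,i=shot('wrist'); v,u=np.mgrid[:480,:640]; W=world(u,v,d,i)
zl,zh=float(sys.argv[1]),float(sys.argv[2]); bx=[float(a) for a in sys.argv[3:7]]
m=(d>0)&(W[...,2]>zl)&(W[...,2]<zh)&(W[...,0]>bx[0])&(W[...,0]<bx[1])&(W[...,1]>bx[2])&(W[...,1]<bx[3])
w=W[m]; print(len(w),np.percentile(w[:,2],[5,50,95]).round(4))
r=cv2.minAreaRect((w[:,:2]*1000).astype(np.float32)); print(r); print(cv2.boxPoints(r).round(1).tolist())
E
python3 case.py 0.019 0.029 0.48 0.577 -0.05 0.05
```

```text
20.75 [ 0.51848261 -0.00191354  0.19684969] [ 3.14158371e+00 -2.70827357e-03  3.03385960e+00]
1722 [0.0221 0.0238 0.0251]
((553.8875122070312, -3.316669464111328), (34.112789154052734, 50.61807632446289), 81.9220962524414)
[[526.4000244140625, -16.600000381469727], [576.5, -23.799999237060547], [581.2999877929688, 10.0], [531.2000122070312, 17.100000381469727]]
```

Converted, 191 mm / 500 = 0.382, 180 mm / 500 = 0.36, 0.035 rad / 6.2832 = 0.0056.

Request:
arm_command([
  [[-0.04,0.004,0.06,0,0,0.0056,-1],[-0.064,0.006,0.14,0,0,0.0056,-1],[-0.064,0.006,0.23,0,0,0.0056,-1],[-0.064,0.006,0.31,0,0,0.0056,-1],[-0.064,0.006,0.36,0,0,0.0056,-1],[-0.064,0.006,0.382,0,0,0.0056,-1],[-0.064,0.006,0.382,0,0,0.0056,1],[-0.064,0.006,0.382,0,0,0.0056,1],[-0.064,0.006,0.382,0,0,0.0056,1],[-0.064,0.006,0.382,0,0,0.0056,1],[-0.064,0.006,0.382,0,0,0.0056,1],[-0.064,0.006,0.382,0,0,0.0056,1]],
], squeeze=15)

```text
time_s: 22.0
ee_pos: [0.5513, -0.0014, 0.0078]
eef_rot: [3.142, 0.001, 3.002]
force: [-0.4, 0.3, -0.3]
grip_width: 0.0497
grip_force: 0.0
```

Request:
arm_command([
  [[0,0,0,0,0,0,1],[0,0,0,0,0,0,1],[0,0,0,0,0,0,1],[0,0,0,0,0,0,1],[0,0,0,0,0,0,1]],
])

```text
time_s: 22.5
ee_pos: [0.5511, -0.0014, 0.0075]
eef_rot: [-3.141, -0.0, 3.002]
force: [-1.1, -0.8, 1.3]
grip_width: 0.0343
grip_force: 14.9
```

Converted, 90 mm / 500 = 0.18, 88 mm / 500 = 0.176.

Request:
arm_command([
  [[0.01,0,0,0,0,0,1],[0.026,0,0,0,0,0,1],[0.044,0,0,0,0,0,1],[0.064,0,0,0,0,0,1],[0.086,0,0,0,0,0,1],[0.108,0,0,0,0,0,1],[0.13,0,0,0,0,0,1],[0.15,0,0,0,0,0,1],[0.166,0,0,0,0,0,1],[0.176,0,0,0,0,0,1],[0.18,0,0,0,0,0,1],[0.18,0,0,0,0,0,1]],
])

```text
time_s: 23.7
ee_pos: [0.4615, 0.0113, 0.0074]
eef_rot: [-3.142, -0.001, 3.002]
force: [-4.9, 0.5, 7.1]
grip_width: 0.0338
grip_force: 14.9
```

Converted, -190 mm / 500 = -0.38, -160 mm / 500 = -0.32.

Request:
arm_command([
  [[0,0,0,0,0,0,0.1],[0,0,0,0,0,0,-0.1],[0,0,0,0,0,0,-0.4],[0,0,0,0,0,0,-0.6],[0,0,-0.06,0,0,0,-1],[0,0,-0.15,0,0,0,-1],[0,0,-0.24,0,0,0,-1],[0,0,-0.32,0,0,0,-1],[0,0,-0.38,0,0,0,-1],[0,0,-0.38,0,0,0,-1],[0,0,-0.38,0,0,0,-1]],
])

```text
time_s: 24.8
ee_pos: [0.462, 0.0112, 0.1973]
eef_rot: [3.142, 0.0, 3.002]
force: [0.9, -0.7, 0.7]
grip_width: 0.094
grip_force: 0.0
```

```bash
python3 case.py 0.019 0.029 0.41 0.57 -0.07 0.07; python3 look.py side s11 | grep -E 'rect \[(5|4|6)..'
```

```text
24.8 [0.46198761 0.01116329 0.19731945] [3.14156169e+00 4.83319970e-04 3.00175076e+00]
3825 [0.0222 0.0238 0.0251]
((493.9139099121094, 6.358470916748047), (34.0015983581543, 109.3333740234375), 80.55546569824219)
[[437.20001220703125, -1.399999976158142], [545.0, -19.399999618530273], [550.5999755859375, 14.199999809265137], [442.79998779296875, 32.099998474121094]]
px [272. 249.] n 1765 top 42 rect [631. -13.] [136. 101.] 83.8
px [330. 256.] n 647 top 27 rect [495.   7.] [ 38. 109.] 81.7
px [362. 303.] n 1054 top 115 rect [422. 214.] [25. 21.] 89.8
px [360. 379.] n 2166 top 38 rect [428. 376.] [58. 59.] 22.5
px [280. 381.] n 1879 top 16 rect [567. 384.] [143.  73.] 21.1
```

The case is fully clear: centre (494, 6), rear end at x=548, step front at 581. Re-grasp it at its centre.

Converted, 187 mm / 500 = 0.374, 115 mm / 500 = 0.23, 0.015 rad / 6.2832 = 0.0024.

Request:
arm_command([
  [[-0.04,0,0.06,0,0,0.0024,-1],[-0.064,0,0.14,0,0,0.0024,-1],[-0.064,0,0.23,0,0,0.0024,-1],[-0.064,0,0.31,0,0,0.0024,-1],[-0.064,0,0.356,0,0,0.0024,-1],[-0.064,0,0.374,0,0,0.0024,-1],[-0.064,0,0.374,0,0,0.0024,1],[-0.064,0,0.374,0,0,0.0024,1],[-0.064,0,0.374,0,0,0.0024,1],[-0.064,0,0.374,0,0,0.0024,1],[-0.064,0,0.374,0,0,0.0024,1],[-0.064,0,0.374,0,0,0.0024,1]],
], squeeze=25)

```text
time_s: 26.1
ee_pos: [0.4939, 0.0067, 0.0108]
eef_rot: [3.142, 0.001, 2.987]
force: [-0.7, -0.1, -1.1]
grip_width: 0.0493
grip_force: 0.0
```

Converted, -30 mm / 500 = -0.06, -10 mm / 500 = -0.02.

Request:
arm_command([
  [[0,0,0,0,0,0,1],[0,0,0,0,0,0,1],[0,0,0,0,0,0,1],[0,0,0,0,0,0,1],[0,0,0,0,0,0,1],[0,0,-0.02,0,0,0,1],[0,0,-0.06,0,0,0,1],[0,0,-0.06,0,0,0,1]],
])

```text
time_s: 26.9
ee_pos: [0.4949, 0.0067, 0.0427]
eef_rot: [3.141, 0.004, 2.987]
force: [-1.3, -0.6, -1.2]
grip_width: 0.0336
grip_force: 25.0
```

```bash
python3 -c "
from h import *
print(ctrl.get_obs()['ee_pos'],ctrl.get_obs()['eef_rot'])
p,d,i=shot('side');cv2.imwrite('pics/s12c.png',cv2.resize(p[130:330,220:440],None,fx=2.5,fy=2.5))"
```

```text
[0.49494936 0.00665452 0.04272535] [3.14122416 0.00371671 2.98680588]
```

View pics/s12c.png

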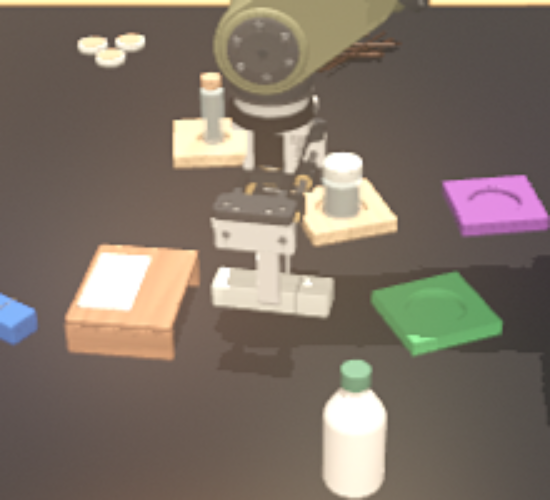

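The case is held level. Carry it to its nest.

Converted, 378 mm / 500 = 0.756, 115 mm / 500 = 0.23, -0.542 rad / 6.2832 = -0.0863.

Request:
arm_command([
  [[0,0,-0.07,0,0,0,1],[0,0.02,-0.15,0,0,0,1],[-0.002,0.07,-0.2,0,0,-0.008,1],[-0.006,0.15,-0.214,0,0,-0.0191,1],[-0.01,0.23,-0.214,0,0,-0.0302,1],[-0.012,0.31,-0.214,0,0,-0.0414,1],[-0.016,0.4,-0.214,0,0,-0.0525,1],[-0.018,0.49,-0.214,0,0,-0.0637,1],[-0.02,0.58,-0.214,0,0,-0.0732,1],[-0.024,0.66,-0.214,0,0,-0.0812,1],[-0.026,0.724,-0.214,0,0,-0.0863,1],[-0.026,0.756,-0.214,0,0,-0.0863,1]],
])

```text
time_s: 28.15
ee_pos: [0.5643, 0.3806, 0.1456]
eef_rot: [-3.142, -0.002, -2.751]
force: [-0.3, -0.1, -1.8]
grip_width: 0.0337
grip_force: 25.0
```

Request:
arm_command([
  [[0,0,0,0,0,0,1],[0,0.01,0,0,0,0,1],[0,0.01,0.04,0,0,0,1],[0,0.01,0.1,0,0,0,1],[0,0.01,0.16,0,0,0,1],[0,0.01,0.18,0,0,0,1],[0,0.01,0.18,0,0,0,1],[0,0.01,0.18,0,0,0,1]],
])

```text
time_s: 28.95
ee_pos: [0.5636, 0.3828, 0.0591]
eef_rot: [3.141, 0.002, -2.755]
force: [0.8, 0.5, -1.2]
grip_width: 0.0338
grip_force: 25.0
```

```bash
python3 -c "
from h import *
print(ctrl.get_obs()['ee_pos'],ctrl.get_obs()['eef_rot'])
p,d,i=shot('side');cv2.imwrite('pics/s13c.png',cv2.resize(p[260:440,180:420],None,fx=3,fy=3))"; python3 case.py 0.048 0.064 .48 .66 .3 .46
```

```text
[0.56357823 0.3828357  0.05905475] [ 3.14133393e+00  1.82126949e-03 -2.75483129e+00]
29.0 [0.56370004 0.38301951 0.05939721] [ 3.14119638e+00  2.53198792e-03 -2.75470953e+00]
188 [0.0524 0.0598 0.0633]
((534.8990478515625, 371.30694580078125), (46.122344970703125, 47.259464263916016), 21.840484619140625)
[[504.70001220703125, 384.70001220703125], [522.2999877929688, 340.79998779296875], [565.0999755859375, 358.0], [547.5, 401.79998779296875]]
```

View pics/s13c.png

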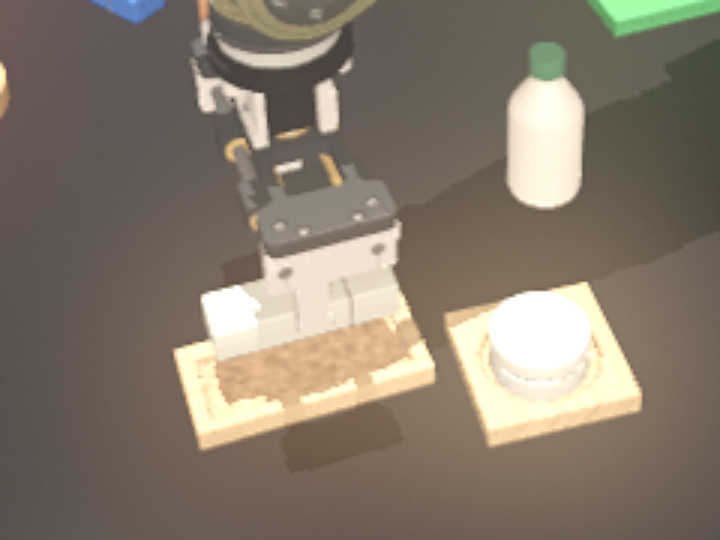

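Converted, 40.5 mm / 500 = 0.081, 39 mm / 500 = 0.078.

Request:
arm_command([
  [[-0.005,-0.001,0.016,0,0,0,1],[-0.005,-0.001,0.032,0,0,0,1],[-0.005,-0.001,0.048,0,0,0,1],[-0.005,-0.001,0.062,0,0,0,1],[-0.005,-0.001,0.072,0,0,0,1],[-0.005,-0.001,0.078,0,0,0,1],[-0.005,-0.001,0.081,0,0,0,1],[-0.005,-0.001,0.081,0,0,0,1]],
])

```text
time_s: 29.85
ee_pos: [0.5655, 0.3834, 0.017]
eef_rot: [3.142, 0.0, -2.754]
force: [-0.1, 0.6, -1.0]
grip_width: 0.034
grip_force: 25.0
```

Converted, -190 mm / 500 = -0.38, -150 mm / 500 = -0.3.

Request:
arm_command([
  [[0,0,0.0006,0,0,0,0.1],[0,0,0.0006,0,0,0,-0.1],[0,0,0.0006,0,0,0,-0.4],[0,0,0.0006,0,0,0,-0.6],[0,0,-0.05,0,0,0,-0.8],[0,0,-0.13,0,0,0,-1],[0,0,-0.22,0,0,0,-1],[0,0,-0.3,0,0,0,-1],[0,0,-0.38,0,0,0,-1],[0,0,-0.38,0,0,0,-1]],
])

```text
time_s: 30.85
ee_pos: [0.5669, 0.3842, 0.2138]
eef_rot: [3.14, 0.01, -2.754]
force: [-0.5, -0.2, 0.8]
grip_width: 0.0939
grip_force: 0.0
```

```bash
python3 case.py 0.024 0.04 .48 .66 .3 .46; python3 look.py scene c14| grep -E 'px \[(20|22|36|35|40|45)'; python3 look.py side s14 | grep -vE '\[ *(2|3|8|13|7)..\.'
```

```text
30.85 [0.56686755 0.38421063 0.21379676] [ 3.14009428  0.00962217 -2.75433961]
3854 [0.0282 0.0298 0.0311]
((566.2103881835938, 384.4847106933594), (108.88691711425781, 33.548797607421875), 21.567007064819336)
[[509.3999938964844, 380.1000061035156], [521.7000122070312, 348.8999938964844], [623.0, 388.8999938964844], [610.7000122070312, 420.1000061035156]]
px [406. 139.] n 1045 top 40 rect [427. 373.] [58. 61.] 23.9
px [360. 159.] n 758 top 116 rect [423. 211.] [24. 25.] 77.0
px [451. 168.] n 1297 top 34 rect [568. 381.] [109.  38.] 22.8
px [351. 275.] n 3192 top 43 rect [632. -16.] [132. 102.] 83.7
px [221. 269.] n 1704 top 70 rect [ 432. -204.] [40. 42.] 43.6
px [405. 321.] n 1001 top 28 rect [776.  -7.] [ 34. 111.] 55.7
px [200. 366.] n 2357 top 89 rect [ 583. -362.] [22. 22.] 10.4
30.95 [0.56553594 0.38337321 0.20751096] [ 3.14139984e+00  1.33350162e-03 -2.75436563e+00] [ 0.54  0.61  1.08 -0.    1.46 -1.42]
px [156.  65.] n 8677 top 115 rect [ 1093. -1264.] [1285.  959.] 0.6
```

View pics/s14.png

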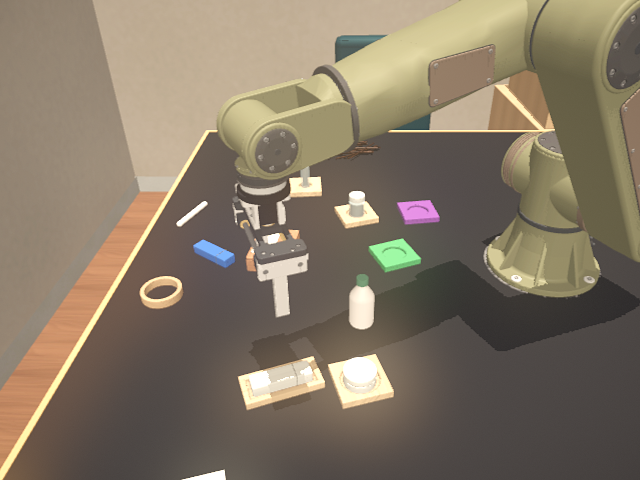

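All four are seated: the case top is flat at 30 mm (281,378), the tin is at (360,374), the jar at (357,205) and the vial at (305,178). The drink has not moved, at (362,303), and the arm is clear.

```bash
python3 -c "
from station import ctrl
print(ctrl.hand_in())"
```

```text
the job is handed in; nothing more can be done
None
```

The job is handed in at about 31 s of the 120 s. The vial, jar, tin and case were seated upright in their nests in that order, and the last camera readings put their tops within about 1 mm of the seated heights. The drinks bottle stayed where it was.

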